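# Switch on the paper jogger at its blue switch box

## Task

The stack in the paper jogger is ready to be squared up: switch the jogger on by flipping the bat toggle of the blue-topped switch box over its centre, from the side with the black dot to the side with the green dot, so that it stays there. Leave the toggles of the red-topped and yellow-topped boxes as they stand.

Things in the scene. Friction and masses are not known exactly. Their poses are not given: they have to be found in the camera images.
- blue_box: Blue-topped grey switch box screwed to the bench, 100 x 80 mm (x by y), 50 mm high, foot plate 124 x 80 x 6 mm. Origin: centre of its underside, on the bench; z up. Green dot (ON) on its cover at +x, black dot (OFF) at -x, each 38 mm from the centre. Its bat hinges about the box's y axis; pivot on the vertical centre line, 56 mm above the bench, on a collar of 9 mm radius.
- blue_bat (a joint): Angle of the blue box's steel bat, rad: 0 at the black dot (start), 0.42 upright, 0.84 at the green dot. 46 mm long from the pivot, 8 mm thick at the root, 15 mm at its fattest 36 mm up. At rest it leans 24 deg, its end 18 mm off centre and 98 mm above the bench. Over-centre spring: needs up to 4 N near its end until upright, then snaps across; let go before, it springs back.
- red_tip (a point): End of the steel bat (44 mm from its pivot, 96 mm above the bench, 18 mm from its box's centre line) on the red-topped switch box, otherwise like the blue one. It leans to the green dot (on) and must stay so.
- yellow_tip (a point): The same point of the bat on the yellow-topped switch box, otherwise like the blue one. It leans to the black dot (off) and must stay so. The three boxes stand in a row across the bench in any order, centres at least 155 mm apart; loose things near them are under 105 mm high.
Things that resemble listed ones, but are neither listed nor needed, are in the scene too. Leave any purple look-alike of the blue_box alone.

How it is judged (in metres and radians):
At the end, for the whole second after the job is handed in: The blue box's bat rests on the green-dot side (joint above 0.70 rad of 0.84), and the ends of the red and yellow boxes' bats are within 12 mm of where they began (value of joint blue_bat above 0.7 rad and distance of each of red_tip, yellow_tip from where it was at the start of the episode below 0.012 m); the robot touches nothing.
It fails at once if the red box's toggle is disturbed (its end moves more than 12 mm) (distance of red_tip from where it was at the start of the episode above 0.012 m).
It fails at once if the yellow box's toggle is disturbed (its end moves more than 12 mm) (distance of yellow_tip from where it was at the start of the episode above 0.012 m).
It also fails if it takes over 29 s, if anything falls off the work surface, if the arm or the gripper's body presses on something with over 40 N, if the wrist force passes 120 N, or if a joint passes its speed limit or range.

## Robot

A 6-joint arm with a two-finger parallel gripper is mounted at the origin on the work surface. World frame = base frame: x ahead of the robot, y to its left, z up, the work surface at z = 0. Lengths are in mm, angles in degrees, forces in N, time in s.
With the tool pointing down it reaches from about 350 to 850 mm from the base axis. Payload 8.1 kg.
Tool frame: the origin (TCP) lies at the very end of the fingers, on their centre line; the grasp point (between the pads) lies 19 mm behind it; z points along the fingers, y is the line along which they close (so a half turn about z gives the same grasp; the last joint's range is limited). The gripper opens to 85 mm and grips with 20 to 120 N. Pads are 22 mm wide; open, the fingers measure 114 mm over their backs; the gripper's body (76 mm by 85 mm) begins 54 mm behind the grasp point. The pads swing forward as they close: fully open they stand 13 mm farther back than shut.
Start: joints at [70.68, 7.471, 85.268, -0, 87.261, -4.893], TCP at [149.466, 581.09, 231.292] pointing down, gripper open.
Joint ranges: [-169.43, 169.43], [-51.17, 129.36], [1.28, 143.12], [-76.62, 256.62], [0, 156.53], [-152.29, 152.29]. Speed limits (degrees/s): [136.94, 136.94, 159.86, 180, 180, 180].

## Interface

Orientations are given as [roll, pitch, yaw] about the fixed x, y, z axes, in that order (R = Rz(yaw) Ry(pitch) Rx(roll)).
In Python, from bench import sense, eyes, job, models gives the robot as it stands. The module is installed in compiled form; this text tells all that it offers.
- The arm moves only by the tool apply_moves, never from a script. Its argument "rows" is a list of rows, each a list of 6 numbers: the shift along the tool's x, y, z in mm, then the turn, a rotation vector about the tool's x, y, z in rad. In form: [[dx, dy, dz, rx, ry, rz], ...]. A call has exactly 5 rows; each row shifts and turns the commanded pose from where the row before left it, along the tool's axes as they then stand; what a row does not reach is not made up. A row lasts 1/8 s, in which the tool goes at most 62.5 mm and 10.7 degrees, less where a joint would pass 70% of its speed; a pose out of reach is approached as far as the arm can. A call is refused whole if a number of a shift passes 62.5 or a number of a turn 0.188, either way. A call with a gripper value outside its range is refused whole. "fingers" is the finger opening in mm, from 0 to 85.4, set as the call begins (left out, the last holds). The fingers move at their own pace and stop on an object; "grip_force" is the grip in N (left out, the last holds). Time passes only in rows, so rows that do not move let the fingers close, or fill a call up. It gives the time, the measured TCP pose, the force, the opening and the grip force at its end, in the units of the state.
- sense(): the state, without advancing time (a new reading comes with each control period).
- eyes.snapshot(name): name is "scene" or "top" or "wrist"; returns (picture, depth): 400x640x3 uint8, red, green, blue; 400x640 float32, mm along the optical axis (not along the pixel's ray), 0 where there is no reading.
- eyes.get_calibration(name): a dict with "intrinsics" (3x3 intrinsics, pixels), "R" (3x3) and "t" (3): a world point X has camera coordinates R X + t; the wrist camera has in their place "mount" (4x4, takes a point from camera to tool coordinates, whose origin is the TCP and whose axes are the flange's). Camera axes: x right, y down, z forward; pixel columns grow to the right and rows downward; lengths in mm; the calibration is good to about 2 mm. The wrist camera is an equidistant fisheye: a pixel r from the principal point sees the ray r / f radians off the axis. A picture is of the moment at which its call begins: read the wrist's pose just before it. get_calibration takes no time and is no camera call.
- job.hand_in(): hands the job in; it is judged then, once.
Trained networks look in the newest picture that a camera, given by its name, has taken for a name from the list of things; names that differ only in an ending like _2 or _b are one class to them, and where a whole thing is asked for, a point or a joint stands for the part that bears it (a point fixed in the world has none). Each returns a list of dicts, best first, with "confidence" (0 to 1); they miss things now and then, are a little off and sometimes report something else, mostly with a low value. They report only what shows in the picture. A call takes as long as a camera call. They do not tell look-alikes from the thing itself.
- models.boxes_of(name, camera): "xyz" ([x, y, z] in mm, in world coordinates, good to about 4 mm: the middle of the surface that is visible of it).
- models.cut_out(name, camera): "pixels" (400x640 bool, what is visible of it).
- models.place_of(name, camera): "xyz" ([x, y, z] in mm, in world coordinates, good to about 4 mm: a listed point, or the origin of a listed thing).
The state is a dict: "time": time; "joint_pos": joint angles; "qd": joint speeds; "joint_efforts": joint torques, N m; "tool_pos": TCP position; "tcp_rot": TCP orientation; "ft_force": force on the tool from outside, world axes, zero at the start; "wrist_torque": the same for the moment, N m; "finger_gap": finger opening in mm; "grip_force": force on a finger pad.
Only numpy, scipy, OpenCV 4.12 (cv2) and the standard library are available. Lean on these libraries where they do the work, as an engineer would, in place of code of your own. Each camera call takes 0.05 s, during which the arm holds its last target. There are 200 camera calls.

## Working session

There is one attempt and no reset: what is moved stays moved. The work goes in short steps, Python scripts to look and compute and a tool call to move; the robot and the scene stay as the last step left them, time stands still between calls to the robot, and variables do not carry over. Pictures are saved under pics/ and viewed, at most 10 in all, crops included, and the job is handed in when it is done.

Besides the shell and the picture viewer there is one more tool, called after "Emit:" as name(argument=value, ...), one argument or row to a line, values as JSON. apply_moves: Moves the arm, as the interface text tells. Its arguments: {"type":"object","properties":{"rows":{"type":"array"},"fingers":{"type":"number"},"grip_force":{"type":"number"}},"required":["rows"]}

```bash
mkdir -p pics
python3 - <<'E'
from bench import sense, eyes, models
import cv2
for c in ["scene","top"]:
    p,d=eyes.snapshot(c); cv2.imwrite(f"pics/{c}.png",p[:,:,::-1])
    for n in ["blue_box","blue_bat","red_tip","yellow_tip"]:
        print(c,n,[(x["xyz"],round(x["confidence"],2)) for x in models.place_of(n,c)] if n!="blue_bat" else [(x["xyz"],round(x["confidence"],2)) for x in models.boxes_of(n,c)])
s=sense();print(s["time"],s["tool_pos"],s["tcp_rot"],s["ft_force"],s["finger_gap"])
E
```

```text
scene blue_box [([506.3, 194.7, 1.3], 0.94), ([313.5, 205.6, 2.7], 0.77), ([490.9, 386.6, -1.6], 0.65), ([387.5, -21.2, -1.7], 0.58)]
scene blue_bat [([379.8, -29.8, 85.4], 0.47)]
scene red_tip [([587.7, 24.8, 94.2], 0.59)]
scene yellow_tip [([559.8, -237.9, 92.7], 0.55)]
top blue_box [([504.2, 191.6, 1.7], 0.94), ([490.5, 385.6, -1.2], 0.9), ([386.5, -23.3, 3.5], 0.82), ([321.1, 204.8, 0.8], 0.56)]
top blue_bat []
top red_tip [([582.9, 23.9, 90.5], 0.48)]
top yellow_tip [([560.2, -242.2, 97.5], 0.41)]
0.5 [149.45377965 581.05013622 231.22141397] [-1.79991685e+02 -1.27740846e-03  1.65570229e+02] [ 0.03348658 -0.01696962 -0.32554736] 84.91728565689195
```

View pics/scene.png

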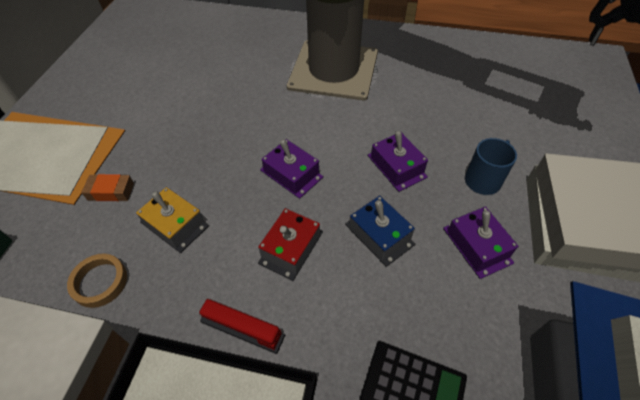

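View pics/top.png

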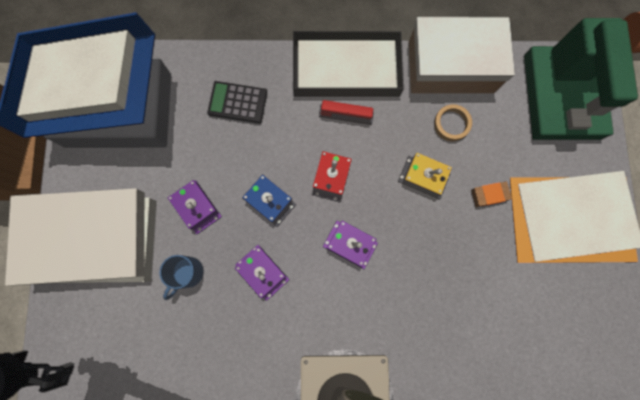

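The blue box is at scene (381,222) and top (268,199). Three purple boxes could be mistaken for it: scene (291,165), (398,158) and (482,240), or top (350,243), (261,272) and (194,206). There is also the blue mug at scene (490,166). I choose the blue-topped box. Next I measure its dots and crop in to check.

```bash
cat > h.py <<'E'
import numpy as np
from bench import eyes
def ray_plane(c,uv,z):
    k=eyes.get_calibration(c);K,R,t=map(np.array,(k["intrinsics"],k["R"],k["t"]))
    C=-R.T@t; d=R.T@np.linalg.inv(K)@np.array([uv[0],uv[1],1.]); return C+d*(z-C[2])/d[2]
E
python3 - <<'E'
from bench import eyes
from h import *
import cv2
out=[]
for c,(u,v) in {"scene":(381,222),"top":(268,199)}.items():
    p,d=eyes.snapshot(c); y0,x0=v-50,u-50
    q=p[y0:y0+100,x0:x0+100]; out.append(cv2.resize(q,(400,400),interpolation=cv2.INTER_CUBIC))
    hsv=cv2.cvtColor(q,cv2.COLOR_RGB2HSV)
    m=cv2.inRange(hsv,(45,100,60),(80,255,255)); b=cv2.inRange(hsv,(100,120,40),(122,255,255))
    for nm,mm in(("green",m),("blue",b)):
        n,l,st,ce=cv2.connectedComponentsWithStats(mm); i=1+st[1:,4].argmax()
        print(c,nm,st[i,4],ce[i]+[x0,y0],ray_plane(c,ce[i]+[x0,y0],50).round(1))
        if nm=="blue":
            ys,xs=np.where(l==i); pts=np.array([ray_plane(c,(x+x0,y+y0),50)[:2] for x,y in zip(xs,ys)],np.float32); print(cv2.minAreaRect(pts))
cv2.imwrite("pics/crop.png",np.hstack(out)[:,:,::-1])
E
```

```text
scene green 44 [395.5 234. ] [526.2 222.6  50. ]
scene blue 1354 [381.88847858 224.54135894] [510.6 194.8  50. ]
((505.3131408691406, 193.28564453125), (98.68881225585938, 79.23876953125), 50.444759368896484)
top green 24 [255.29166667 188.        ] [527.4 223.   50. ]
top blue 819 [266.86691087 198.21367521] [500.6 193.   50. ]
((501.2858581542969, 193.25717163085938), (96.48367309570312, 75.91064453125), 50.338687896728516)
```

View pics/crop.png

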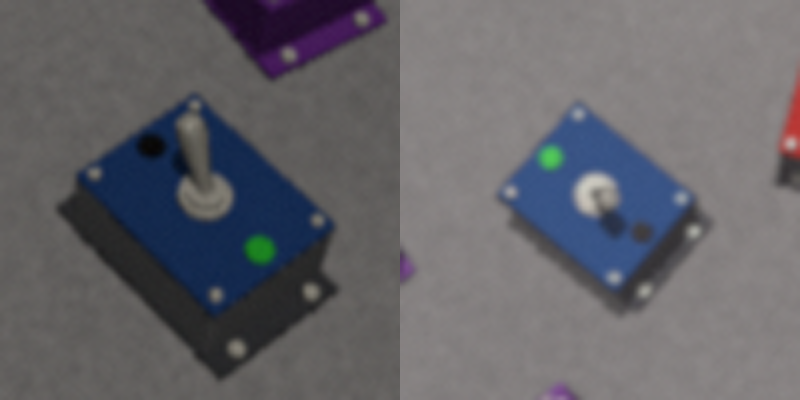

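The crop confirms the blue box. Its green dot is at scene (395,234) and top (255,188), and the bat leans away from it toward the black dot. The centre is about (504,193), with +x at 50.4° in world. The measured green dot is within 2 mm of where it should be (528,222). Plan: turn the tool −25° so tool y lies along the push, close the fingers, descend behind the bat and push along +y.

Emit:
apply_moves(
  rows=[
    [0, 0, 0, 0, 0, 0.147],
    [0, 0, 0, 0, 0, 0.147],
    [0, 0, 0, 0, 0, 0.146],
    [-52, -13, 0, 0, 0, 0],
    [-52, -13, 0, 0, 0, 0],
  ],
  fingers=0,
  grip_force=40,
)

```text
time: 1.23
tool_pos: [213.3, 493.9, 231.1]
tcp_rot: [-180.0, 0.0, 140.4]
ft_force: [0.4, -0.9, 0.8]
finger_gap: 0.2
grip_force: 0.0
```

Emit:
apply_moves(
  rows=[
    [-52, -13, 0, 0, 0, 0],
    [-52, -13, 0, 0, 0, 0],
    [-52, -13, 0, 0, 0, 0],
    [-52, -13, 0, 0, 0, 0],
    [-52, -13, 0, 0, 0, 0],
  ],
)

```text
time: 1.85
tool_pos: [372.6, 277.4, 231.6]
tcp_rot: [179.9, 0.0, 140.4]
ft_force: [0.5, -0.1, -0.1]
finger_gap: 0.0
grip_force: 0.0
```

Emit:
apply_moves(
  rows=[
    [-52, -13, 0, 0, 0, 0],
    [-52, -13, 0, 0, 0, 0],
    [-52, -13, 0, 0, 0, 0],
    [0, 0, 0, 0, 0, 0],
    [0, 0, 0, 0, 0, 0],
  ],
)

```text
time: 2.48
tool_pos: [466.8, 149.3, 231.2]
tcp_rot: [180.0, -0.0, 140.3]
ft_force: [0.3, 0.4, -0.4]
finger_gap: 0.1
grip_force: 0.0
```

Emit:
apply_moves(
  rows=[
    [0, 0, 50, 0, 0, 0],
    [0, 0, 50, 0, 0, 0],
    [0, 0, 40, 0, 0, 0],
    [0, 0, 10, 0, 0, 0],
    [0, 0, 0, 0, 0, 0],
  ],
)

```text
time: 3.1
tool_pos: [466.7, 150.1, 81.8]
tcp_rot: [-180.0, -0.0, 140.4]
ft_force: [-0.3, -0.4, 1.2]
finger_gap: 0.1
grip_force: 0.0
```

Run:
```python
from bench import eyes,sense
import cv2,numpy as np
s=sense();print(s["tool_pos"],s["ft_force"])
p,d=eyes.snapshot("scene");q=eyes.snapshot("wrist")[0]
a=cv2.resize(p[130:290,290:490],(500,400));cv2.imwrite("pics/c2.png",np.hstack([a,cv2.resize(q,(300,400))])[:,:,::-1])
```

```text
[466.71217908 150.06088223  81.75372085] [-0.28975913 -0.37202139  1.18482233]
```

View pics/c2.png

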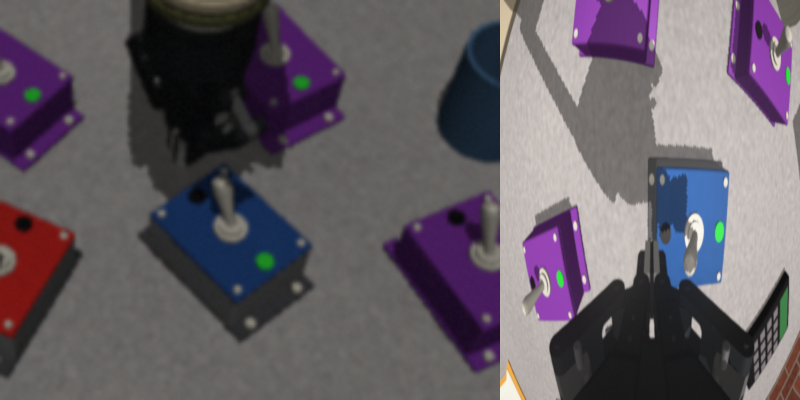

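The fingers stand beside the black dot, just behind the blue bat (crop: fingertip about (195,155), bat end (222,180)), with no contact. Now I push along +y.

Emit:
apply_moves(
  rows=[
    [0, 10, 0, 0, 0, 0],
    [0, 10, 0, 0, 0, 0],
    [0, 9, 0, 0, 0, 0],
    [0, 8, 0, 0, 0, 0],
    [0, 0, 0, 0, 0, 0],
  ],
)

```text
time: 3.82
tool_pos: [491.1, 178.5, 81.3]
tcp_rot: [180.0, -0.0, 140.4]
ft_force: [-0.7, -1.1, -0.1]
finger_gap: -0.0
grip_force: 0.0
```

Emit:
apply_moves(
  rows=[
    [0, 6, 0, 0, 0, 0],
    [0, 5, 0, 0, 0, 0],
    [0, 4, 0, 0, 0, 0],
    [0, 0, 0, 0, 0, 0],
    [0, 0, 0, 0, 0, 0],
  ],
)

```text
time: 4.45
tool_pos: [500.0, 189.2, 81.2]
tcp_rot: [-180.0, -0.0, 140.4]
ft_force: [-1.7, -2.0, 0.4]
finger_gap: 0.0
grip_force: 1.1
```

Run:
```python
from bench import eyes,sense
import cv2,numpy as np
s=sense();print(s["tool_pos"],s["ft_force"])
p,d=eyes.snapshot("scene")
a=cv2.resize(p[130:290,290:490],(500,400));cv2.imwrite("pics/c3.png",a[:,:,::-1])
```

```text
[499.97729567 189.15202366  81.16443727] [-1.70734907 -2.00629953  0.38730617]
```

View pics/c3.png

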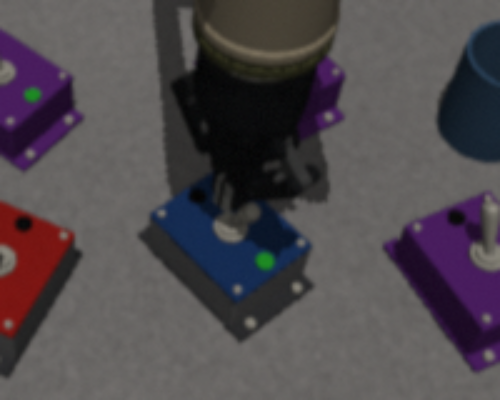

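The bat (end about (250,210)) is near upright but still pressing back on the fingers with 2.6 N. I push on in small steps.

Emit:
apply_moves(
  rows=[
    [0, 4, 0, 0, 0, 0],
    [0, 4, 0, 0, 0, 0],
    [0, 3, 0, 0, 0, 0],
    [0, 0, 0, 0, 0, 0],
    [0, 0, 0, 0, 0, 0],
  ],
)

```text
time: 5.12
tool_pos: [501.3, 190.7, 80.5]
tcp_rot: [-178.9, -0.2, 140.3]
ft_force: [-35.2, -38.5, 32.9]
finger_gap: -0.2
grip_force: 30.3
```

Run:
```python
from bench import eyes,sense
import cv2,numpy as np
s=sense();print(s["tool_pos"],s["ft_force"])
p,d=eyes.snapshot("scene")
a=cv2.resize(p[130:290,290:490],(500,400));cv2.imwrite("pics/c4.png",a[:,:,::-1])
```

```text
[501.27354279 190.67627134  80.47461564] [-35.22178936 -38.45755401  32.8771609 ]
```

View pics/c4.png

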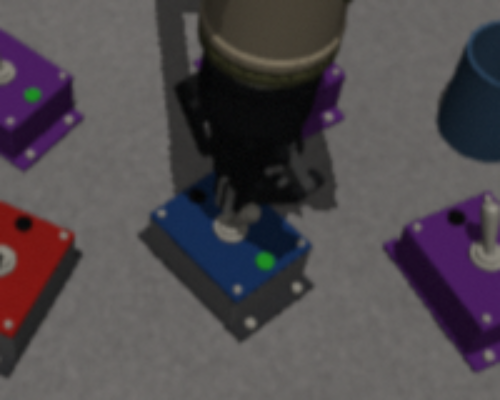

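A force of about 60 N means the bat is already against its green-side stop, with its end at about (252,210). I back off.

Emit:
apply_moves(
  rows=[
    [0, -12, 0, 0, 0, 0],
    [0, -14, 0, 0, 0, 0],
    [0, -14, 0, 0, 0, 0],
    [0, -14, -20, 0, 0, 0],
    [0, 0, -50, 0, 0, 0],
  ],
)

```text
time: 5.8
tool_pos: [469.6, 155.0, 149.0]
tcp_rot: [-179.7, -0.2, 140.3]
ft_force: [1.3, -0.5, -0.1]
finger_gap: -0.1
grip_force: 0.0
```

Emit:
apply_moves(
  rows=[
    [0, 0, -50, 0, 0, 0],
    [-30, -40, -20, 0, 0, 0],
    [-30, -40, 0, 0, 0, 0],
    [0, 0, 0, 0, 0, 0],
    [0, 0, 0, 0, 0, 0],
  ],
)

```text
time: 6.42
tool_pos: [467.7, 56.4, 221.2]
tcp_rot: [180.0, -0.0, 140.3]
ft_force: [-0.7, 0.0, -0.1]
finger_gap: 0.1
grip_force: 0.0
```

Run:
```python
from bench import eyes,sense
import cv2,numpy as np
s=sense();print(s["time"],s["tool_pos"],s["ft_force"])
p,d=eyes.snapshot("scene");t=eyes.snapshot("top")[0]
a=cv2.resize(p[130:290,290:490],(400,320));b=cv2.resize(t[120:280,170:370],(400,320));cv2.imwrite("pics/c5.png",np.hstack([a,b])[:,:,::-1])
```

```text
6.425 [467.73626822  56.36178907 221.21958202] [-0.65828008  0.01247759 -0.12021275]
```

View pics/c5.png

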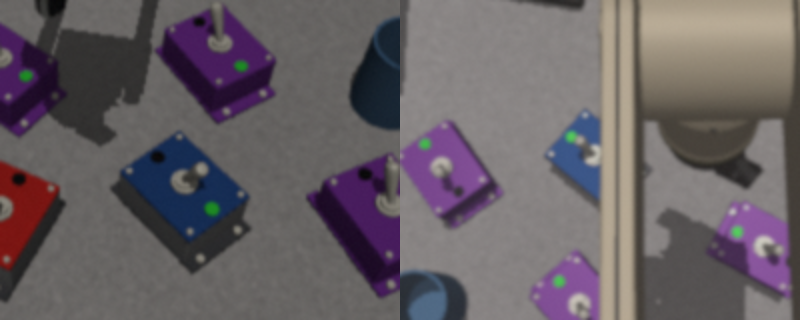

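The blue bat now leans to the green dot (left crop: root (186,181), end (202,170); right crop: end (580,145) beside the green dot). The other boxes are untouched and the arm is clear.

```bash
python3 -c "
from bench import job; print(job.hand_in())"
```

```text
the job is handed in; nothing more can be done
None
```

The blue-topped switch is flipped to its green-dot side and stayed there after I backed the arm off. I never went near the red and yellow toggles, and I handed the job in at about 6.5 s; the hand-in returned no verdict. One push after the bat had already snapped over pressed it against its stop with about 60 N. That is under the 120 N wrist limit, and it was the fingers pressing, not the gripper body.

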